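# Stow the fold-down monitor drawer

## Task

Stow the fold-down monitor drawer for the drive: with the fingertips, push the raised screen over from behind until it lies flat in its tray, and only then push the tray's front until the tray is fully home in its case. Do not force the tray once it is home; grasp nothing and keep off the screen's glass face. Leave the red button unpressed and all the loose things where they lie.

Things in the scene. Friction and masses are not known exactly. Their poses are not given: they have to be found in the camera images.
- console: Grey painted sheet-metal case of the monitor drawer, 230 mm deep (x) by 240 mm wide (y) by 66 mm high, fixed to the shelf and open at its front. Origin on the shelf surface at the middle of its front edge; x points into the case (the way the tray is pushed shut), y along its width, z up. It stands at any yaw up to about 23 degrees either way.
- tray (a joint): How far the aluminium tray stands out of the case, in m: 0 fully home, 0.17 at its outer stop. It slides along the case's x axis with a steady friction of about 5 N and stays where it is left; the stops at both ends are hard. Once it is home, over 60 N on it is too much.
- tray_front (a point): Middle of the outer (robot-side) face of the tray's upright aluminium front plate, 33 mm above the shelf. The plate is 240 mm wide, 12 mm thick and reaches from 4 to 62 mm above the shelf; it has no handle. When home, its back lies against the case's front edge. The tray's floor behind it is 30 mm above the shelf.
- screen (a joint): Angle of the hinged screen in rad: 0 lying flat in the tray (its free edge towards the robot, just behind the front plate), 1.57 upright, more when leaning away from the robot over the case; at most 1.95. A stiff hinge (about 0.3 N m) keeps it where it is left, so that about 2 to 5 N near the free edge folds it.
- screen_hinge (a point): Middle of the screen's hinge axis, which runs along the case's y, 36 mm above the shelf and 127 mm behind the tray's front face. It moves with the tray.
- screen_edge (a point): Middle of the screen's free edge, on its back. The screen is a black plastic plate 200 mm wide, 12 mm thick and 112 mm from hinge axis to free edge; the hinge axis lies in the glass face, the back is 12 mm off. The back looks away from the robot while it stands and up (48 mm above the shelf) when it lies flat.
- glass: Black glass face of the screen, 186 by 100 mm, on the side towards the robot while it stands and underneath when it lies flat. Not to be touched. Origin at the hinge axis.
- red_button (a joint): Travel in m of the springy red push button (28 mm across) on top of the black monitor panel, 0 when not pressed. Leave it alone.
- panel: Small black monitor panel, a fixed box 130 by 170 by 60 mm to the right of the drawer. Origin under its centre.
- remote: Loose white plastic remote control, 160 by 44 by 18 mm, lying beside the tray along its own x. Origin under its centre.
- torch: Loose black torch, 125 mm long and 32 mm thick, lying beside the tray on the other side along its own x. Origin under its middle.
- adapter: Loose grey aluminium antenna adapter, a stepped round piece 48 mm across and 50 mm high, standing on the shelf just in front of the tray, off its left corner. Origin under its centre.
- mug: Loose white mug, 80 mm across and 90 mm high, well to the left. Origin under its centre.

How it is judged:
On the way, in this order (a step that is already met when the one before it is completed fails the run):
1. the screen lies flat while the tray is still out (value of joint screen below 0.07 rad and value of joint tray above 0.1 m), for 0.2 s.
2. the tray is home with the screen flat (value of joint screen below 0.07 rad and value of joint tray below 0.004 m), for 0.2 s.
At the end, for the whole second after the job is handed in: The screen lies flat (within 0.07 rad), the tray is home (within 4 mm), every loose thing is within 20 mm of where it was and the red button is up (all of step 2 and distance of each of remote, torch, adapter, mug from where it was at the start of the episode below 0.02 m and value of joint red_button below 0.002 m); the robot touches nothing.
It fails at once if the tray is forced with over 60 N once home (contact force between the fingers and console above 60 N and value of joint tray below 0.01 m).
It fails at once if the tray is pushed in while the screen is up (value of joint tray below 0.1 m and value of joint screen above 0.2 rad).
It fails at once if the glass face is touched, or the screen pinched (contact force between any of the fingers, the arm and glass above 0.5 N).
It fails at once if the red button is pressed (value of joint red_button above 0.003 m).
It fails at once if a loose thing is lifted, carried or knocked away (distance of any of remote, torch, adapter, mug from where it was at the start of the episode above 0.03 m).
It also fails if it takes over 48 s, if anything falls off the work surface, if the arm or the gripper's body presses on something with over 40 N, if the wrist force passes 120 N, or if a joint passes its speed limit or range.

## Robot

A 6-joint arm with a two-finger parallel gripper is mounted at the origin on the work surface. World frame = base frame: x ahead of the robot, y to its left, z up, the work surface at z = 0. Lengths are in m, angles in rad, forces in N, time in s.
With the tool pointing down it reaches from about 0.35 to 0.85 m from the base axis. Payload 8.1 kg.
Tool frame: the origin (TCP) lies at the very end of the fingers, on their centre line; the grasp point (between the pads) lies bot.pinch_z behind it (bot.pinch_z is the distance from the TCP to the grasp point, in m); z points along the fingers, y is the line along which they close (so a half turn about z gives the same grasp; the last joint's range is limited). The gripper opens to 85 mm and grips with 20 to 120 N. Pads are 22 mm wide; open, the fingers measure 114 mm over their backs; the gripper's body (76 mm by 85 mm) begins 54 mm behind the grasp point. The pads swing forward as they close: fully open they stand 13 mm farther back than shut.
Start: joints at [-1.331, 0.13, 1.488, -0, 1.523, -0.085], TCP at [0.191, -0.569, 0.195] pointing down, gripper open.
Joint ranges: [-2.96, 2.96], [-0.89, 2.26], [0.02, 2.5], [-1.34, 4.48], [0, 2.73], [-2.66, 2.66]. Speed limits (rad/s): [2.39, 2.39, 2.79, 3.14, 3.14, 3.14].

## Interface

Orientations are given as [roll, pitch, yaw] about the fixed x, y, z axes, in that order (R = Rz(yaw) Ry(pitch) Rx(roll)).
In Python, from plant import readout, get_image, get_calibration, job, bot gives the robot as it stands. The module is installed in compiled form; this text tells all that it offers.
- The arm moves only by the tool drive_tool, never from a script. Its argument "deltas" is text: rows parted by semicolons, each of 7 numbers parted by spaces: the shift along the world's x, y, z in cm, then the turn, a rotation vector about the world's x, y, z in degrees, then the opening, from 0 (shut) to 1 (fully open). In form: dx dy dz rx ry rz grip; .... A call has 1 to 5 rows; each row shifts and turns the commanded pose from where the row before left it; what a row does not reach is not made up. A row lasts 1/12 s, in which the tool goes at most 41.7 mm and 7.16 degrees, less where a joint would pass 70% of its speed; a pose out of reach is approached as far as the arm can. A call with a gripper value outside its range is refused whole. The fingers move at their own pace and stop on an object; the grip force is fixed at half the most. Time passes only in rows, so rows that do not move let the fingers close. It gives the time, the measured TCP pose, the force and the opening at its end, in the units of the state.
- readout.read_state(): the state, without advancing time (a new reading comes with each control period).
- get_image(name): name is "scene" or "top"; returns (picture, depth): 420x560x3 uint8, blue, green, red; 420x560 float32, m along the optical axis (not along the pixel's ray), 0 where there is no reading.
- get_calibration(name): a dict with "mtx" (3x3 intrinsics, pixels), "camera_from_world" (4x4, takes a point from world to camera coordinates). Camera axes: x right, y up, looking along -z (the intrinsics and any distortion apply to the point x, -y, -z); pixel columns grow to the right and rows downward; lengths in m; the calibration is good to about 2 mm. A picture is of the moment at which its call begins. get_calibration takes no time and is no camera call.
- job.job_done(): hands the job in, once; it reports no verdict.
The state is a dict: "t": time; "q": joint angles; "qvel": joint speeds; "tau": joint torques, N m; "ee_pos": TCP position; "orientation": TCP orientation; "ft_force": force on the tool from outside, world axes, zero at the start; "moment": the same for the moment, N m; "grip_width": opening from 0.0 (shut) to 1.0 (fully open).
Only numpy, scipy, OpenCV 4.12 (cv2) and the standard library are available. Lean on these libraries where they do the work, as an engineer would, in place of code of your own. Each camera call takes 0.05 s, during which the arm holds its last target. There are 200 camera calls.

## Working session

There is one attempt and no reset: what is moved stays moved. The work goes in short steps, Python scripts to look and compute and a tool call to move; the robot and the scene stay as the last step left them, time stands still between calls to the robot, and variables do not carry over. Pictures are saved under pics/ and viewed, on a budget of 10 in all, crops included, one or two more only if the job needs it, and the job is handed in when it is done.

Besides the shell and the picture viewer there is one more tool, called as name(argument=value, ...), one argument or row to a line, values as JSON. drive_tool: Moves the arm, as the interface text tells. Its arguments: {"type":"object","properties":{"deltas":{"type":"string"}},"required":["deltas"]}

```bash
mkdir -p pics; cat > h.py <<'E'
import numpy as np, cv2
from plant import readout, get_image, get_calibration, job, bot
def snap(n,f):
    p,d=get_image(n); cv2.imwrite('pics/'+f+'.png',p); np.savez('pics/'+f+'.npz',p=p,d=d); return p,d
def cloud(n,d):
    c=get_calibration(n);K=c['mtx'];T=np.linalg.inv(c['camera_from_world'])
    v,u=np.indices(d.shape)
    P=np.stack([(u-K[0,2])/K[0,0]*d,-(v-K[1,2])/K[1,1]*d,-d],-1)
    W=P@T[:3,:3].T+T[:3,3]; W[d==0]=np.nan; return W
E
python3 - <<'E'
from h import *
for n in('scene','top'):
    p,d=snap(n,n+'0'); print(n,(d>0).mean(), get_calibration(n)['camera_from_world'].round(3).tolist())
a=readout.read_state(); print(a['t'],a['ee_pos'],a['orientation'],bot.pinch_z)
E
```

```text
scene 0.9938477891156463 [[-0.871, 0.491, -0.009, 0.501], [-0.342, -0.593, 0.729, 0.133], [0.353, 0.638, 0.684, -2.153], [0.0, 0.0, 0.0, 1.0]]
top 0.9960586734693877 [[0.018, -1.0, 0.001, -0.017], [0.999, 0.018, 0.043, -0.586], [-0.043, 0.001, 0.999, -1.365], [0.0, 0.0, 0.0, 1.0]]
0.1 [ 0.19135166 -0.56807243  0.1937297 ] [-3.13989462e+00 -9.94201015e-05  3.24764369e-01] 0.0187
```

View pics/scene0.png

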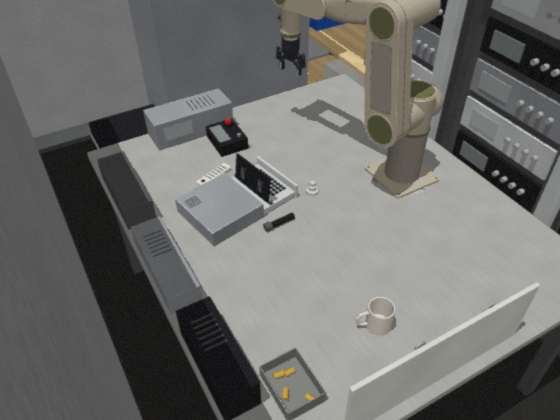

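View pics/top0.png

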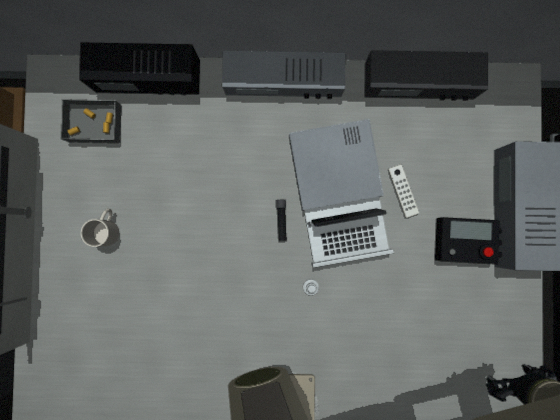

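The scene view shows the drawer at about (235,195) with its screen standing. In the top view the case spans about (290–380, 122–210), the screen edge (312–385, 210–225) and the front plate (313–392, 250–268). The adapter is at (311,288), the torch at (281,220) and the remote at (403,192). Next I'll get the geometry from the depth cloud.

```bash
python3 - <<'E'
from h import *
d=np.load('pics/top0.npz')['d'];W=cloud('top',d)
sub=np.zeros(d.shape,bool);sub[110:275,285:396]=1
z=W[...,2]
print('table z',np.nanmedian(W[150:200,200:260,2]))
m=sub&(abs(z-.066)<.006)
r=np.zeros_like(m);r[115:200]=1
q=W[m&r][:,:2].astype(np.float32);case=cv2.minAreaRect(q);print('case',case,cv2.boxPoints(case).round(3).tolist(),np.median(z[m&r]))
r=np.zeros_like(m);r[240:272]=1
f=W[sub&r&(z>.052)&(z<.075)];fr=cv2.minAreaRect(f[:,:2].astype(np.float32));print('front',fr,cv2.boxPoints(fr).round(3).tolist(),len(f),np.median(f[:,2]))
s=W[sub&(z>.08)];rs=cv2.minAreaRect(s[:,:2].astype(np.float32));print('screen',rs,cv2.boxPoints(rs).round(3).tolist(),len(s),np.percentile(s[:,2],[5,50,95,100]).round(3))
# scene view cloud too
d2=np.load('pics/scene0.npz')['d'];V=cloud('scene',d2)
c=np.array(case[0]);mm=(np.hypot(V[...,0]-c[0]+.1,V[...,1]-c[1])<.3)&(V[...,2]>.08)&(V[...,2]<.25)
mm[:140]=0
s2=V[mm];print('scene screen',len(s2));
yaw=np.deg2rad(8)
for nm,S in(('top',s),('sc',s2)):
  for lo in np.arange(.08,.17,.01):
    k=S[(S[:,2]>=lo)&(S[:,2]<lo+.01)]
    if len(k)>3:print(nm,lo.round(2),len(k),np.median(k,0).round(3),k.min(0).round(3),k.max(0).round(3))
for nm,(u,v) in dict(adapter=(311,288),torch=(281,220),remote=(403,192),panel=(455,250),button=(489,252)).items():print(nm,W[v,u].round(3))
E
```

```text
table z 0.00010860011405300352
case ((0.7381589412689209, -0.15613225102424622), (0.2304307371377945, 0.2411474883556366), 10.883844375610352) [[0.6019999980926514, -0.05900000035762787], [0.6480000019073486, -0.29600000381469727], [0.8740000128746033, -0.2529999911785126], [0.8289999961853027, -0.01600000075995922]] 0.06604920120835467
front ((0.4634873569011688, -0.2102023959159851), (0.012784723192453384, 0.24034906923770905), 11.17652416229248) [[0.4339999854564667, -0.09399999678134918], [0.48100000619888306, -0.32899999618530273], [0.49300000071525574, -0.3269999921321869], [0.44600000977516174, -0.09099999815225601]] 356 0.06104533388321609
screen ((0.5791568160057068, -0.18625038862228394), (0.01960812881588936, 0.1987970918416977), 11.131474494934082) [[0.550000011920929, -0.09099999815225601], [0.5889999866485596, -0.28600001335144043], [0.6079999804496765, -0.28200000524520874], [0.5699999928474426, -0.08699999749660492]] 482 [0.09  0.145 0.151 0.154]
scene screen 623
top 0.08 24 [ 0.586 -0.173  0.084] [ 0.563 -0.28   0.08 ] [ 0.606 -0.088  0.09 ]
top 0.09 30 [ 0.585 -0.18
[... 627 characters left out ...]
09 82 [ 0.583 -0.181  0.095] [ 0.556 -0.287  0.09 ] [ 0.607 -0.088  0.1  ]
sc 0.1 77 [ 0.582 -0.179  0.105] [ 0.555 -0.293  0.1  ] [ 0.602 -0.093  0.11 ]
sc 0.11 76 [ 0.582 -0.191  0.115] [ 0.558 -0.283  0.11 ] [ 0.601 -0.087  0.12 ]
sc 0.12 76 [ 0.577 -0.171  0.125] [ 0.559 -0.284  0.12 ] [ 0.601 -0.088  0.13 ]
sc 0.13 83 [ 0.576 -0.172  0.136] [ 0.554 -0.282  0.13 ] [ 0.602 -0.089  0.14 ]
sc 0.14 113 [ 0.576 -0.184  0.146] [ 0.551 -0.287  0.14 ] [ 0.599 -0.084  0.15 ]
sc 0.15 38 [ 0.578 -0.2    0.152] [ 0.556 -0.284  0.15 ] [ 0.596 -0.09   0.156]
adapter [ 0.373 -0.09   0.047]
torch [0.571 0.001 0.03 ]
remote [ 0.663 -0.366  0.019]
panel [ 0.492 -0.51   0.057]
button [ 0.488 -0.598  0.082]
```

Measured geometry: yaw is 11°, the tray is about 0.159 m out, the hinge is near (0.582, −0.187), and the screen is nearly upright with its top at z 0.15. I'll shut the fingers, rise, and swing over to behind the screen.

drive_tool(
  deltas="0 0 3 0 0 -3.8 0; 0 0 3 0 0 -3.8 0; 2.8 2.4 0 0 0 0 0; 2.8 2.4 0 0 0 0 0; 2.8 2.4 0 0 0 0 0",
)

```text
t: 0.52
ee_pos: [0.2759, -0.4961, 0.255]
orientation: [3.141, -0.0, 0.19]
ft_force: [0.9, -0.7, 0.1]
grip_width: 0.297
```

drive_tool(
  deltas="2.8 2.4 0 0 0 0 0; 2.8 2.4 0 0 0 0 0; 2.8 2.4 0 0 0 0 0; 2.8 2.4 0 0 0 0 0; 2.8 2.4 0 0 0 0 0",
)

```text
t: 0.93
ee_pos: [0.4164, -0.3751, 0.2543]
orientation: [-3.141, 0.0, 0.192]
ft_force: [-0.2, -0.8, 0.4]
grip_width: -0.003
```

drive_tool(
  deltas="2.8 2.4 0 0 0 0 0; 2.8 2.4 0 0 0 0 0; 2.8 2.4 0 0 0 0 0; 2.8 2.4 0 0 0 0 0; 2.8 2.4 0 0 0 0 0",
)

```text
t: 1.35
ee_pos: [0.5564, -0.255, 0.2542]
orientation: [-3.141, 0.001, 0.192]
ft_force: [-0.1, -0.6, 0.8]
grip_width: -0.001
```

drive_tool(
  deltas="3 2.7 0 0 0 0 0; 3 2.7 0 0 0 0 0; 3 2.6 0 0 0 0 0; 0 0 0 0 0 0 0",
)

```text
t: 1.68
ee_pos: [0.6489, -0.1704, 0.2523]
orientation: [-3.138, 0.001, 0.198]
ft_force: [0.1, -0.5, -0.1]
grip_width: -0.003
```

drive_tool(
  deltas="0 0 -3.5 0 0 0 0; 0 0 -3.5 0 0 0 0; 0 0 -3.5 0 0 0 0; 0 0 -3 0 0 0 0; 0 0 0 0 0 0 0",
)

```text
t: 2.1
ee_pos: [0.6401, -0.1747, 0.1102]
orientation: [-3.134, 0.012, 0.192]
ft_force: [-1.3, 0.8, -1.3]
grip_width: 0.003
```

```bash
python3 - <<'E'
from h import *
p,d=snap('scene','s1'); cv2.imwrite('pics/s1c.png',cv2.resize(p[60:260,150:350],None,fx=3,fy=3))
E
```

```text
(no output)
```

View pics/s1c.png

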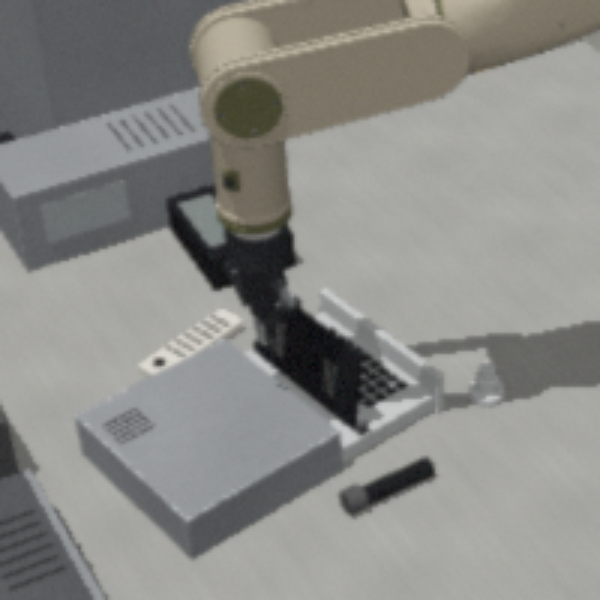

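The picture shows the shut fingers standing just behind the screen near its middle, clear of the case (crop position about (275,330)). Now I'll approach and push along the arc.

drive_tool(
  deltas="-1.2 -0.23 0.1 0 0 0 0; -1.2 -0.23 0.1 0 0 0 0; -1.2 -0.23 0.1 0 0 0 0; -1 -0.2 0 0 0 0 0; 0 0 0 0 0 0 0",
)

```text
t: 2.57
ee_pos: [0.5999, -0.1867, 0.1263]
orientation: [3.139, -0.003, 0.191]
ft_force: [-0.8, 0.3, -0.1]
grip_width: -0.004
```

drive_tool(
  deltas="-0.8 -0.16 0 0 0 0 0; -0.8 -0.16 0 0 0 0 0; -0.8 -0.16 -0.3 0 0 0 0; -0.8 -0.16 -0.3 0 0 0 0; 0 0 0 0 0 0 0",
)

```text
t: 2.98
ee_pos: [0.5656, -0.1921, 0.1156]
orientation: [-3.141, 0.002, 0.192]
ft_force: [-1.1, 0.6, -0.2]
grip_width: 0.001
```

```bash
cat > st.py <<'E'
from h import *
import sys
n=sys.argv[1]
p,d=snap('scene',n); V=cloud('scene',d)
yaw=np.deg2rad(11);R=np.array([[np.cos(yaw),np.sin(yaw)],[-np.sin(yaw),np.cos(yaw)]])
o=np.array([.625,-.1775]);C=V.copy();C[...,:2]=(V[...,:2]-o)@R.T
# profile of side edge strips left/right of fingers: console x,z
for a,b in((.05,.09),(-.09,-.05)):
  m=(C[...,1]>a)&(C[...,1]<b)&(C[...,0]>-.2)&(C[...,0]<.02)&(C[...,2]>.025)&(C[...,2]<.3)
  q=C[m]
  for x in np.arange(-.2,.02,.015):
    k=q[(q[:,0]>=x)&(q[:,0]<x+.015)]
    if len(k):print(round(x,3),len(k),np.percentile(k[:,2],[50,98]).round(3),end=' | ')
  print()
s=readout.read_state();e=s['ee_pos'];print(s['t'],(R@(e[:2]-o)).round(4),e[2],(R@s['ft_force'][:2]).round(2),s['ft_force'][2])
cv2.imwrite('pics/'+n+'c.png',cv2.resize(p[60:260,150:350],None,fx=3,fy=3))
E
python3 st.py s2
```

```text
-0.185 5 [0.06  0.064] | -0.17 62 [0.048 0.067] | -0.155 25 [0.032 0.038] | -0.14 24 [0.033 0.042] | -0.125 24 [0.033 0.04 ] | -0.11 31 [0.033 0.043] | -0.095 25 [0.033 0.041] | -0.08 26 [0.034 0.246] | -0.065 34 [0.15  0.251] | -0.05 186 [0.097 0.241] | -0.035 24 [0.036 0.069] | -0.02 1 [0.064 0.064] | -0.005 21 [0.066 0.072] | 0.01 23 [0.067 0.073] | 
-0.185 5 [0.063 0.064] | -0.17 61 [0.047 0.067] | -0.155 18 [0.037 0.057] | -0.065 20 [0.153 0.245] | -0.05 161 [0.1   0.241] | -0.035 27 [0.042 0.081] | -0.005 19 [0.068 0.074] | 0.01 16 [0.067 0.07 ] | 
3.0333 [-0.0604 -0.003 ] 0.11594261707993184 [ 0.7  -0.08] 0.4201648671502408
```

View pics/s2c.png

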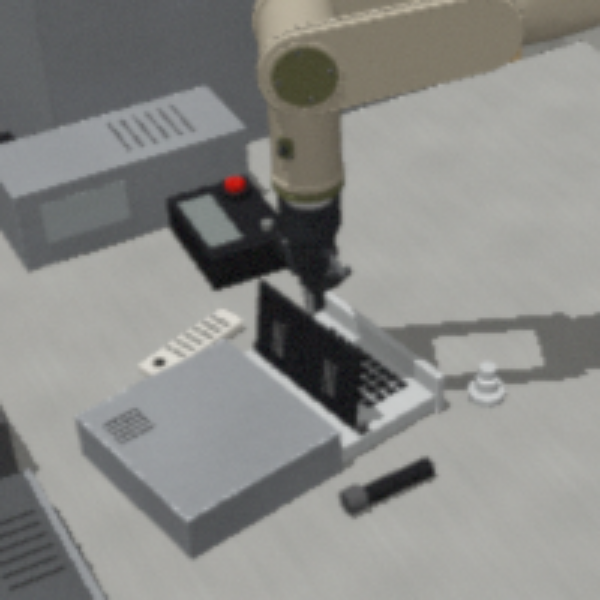

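The screen looks unmoved and the fingertip is hidden behind its top edge, around (318,305). That is unexpected, so I'll check it numerically before moving.

```bash
python3 - <<'E'
from h import *
def proj(n,P):
    c=get_calibration(n);q=c['camera_from_world']@np.r_[P,1];q=c['mtx']@[q[0],-q[1],-q[2]];return (q[:2]/q[2]).round(1),q[2].round(3)
e=readout.read_state()['ee_pos'];print(e)
for n in('scene','top'):print(n,proj(n,e),proj(n,e+[0,0,.05]))
print('t0 s1 tip',proj('scene',[.6401,-.1747,.1102]))
p0,p1,p2=[np.load(f'pics/{k}.npz')for k in('scene0','s1','s2')]
print(np.array2string(p0['d'][155:205:4,235:275:4],precision=3));print(np.array2string(p2['d'][155:205:4,235:275:4],precision=3))
p,d=snap('top','t2');a=cv2.resize(p[170:300,270:410],None,fx=4,fy=4)
cv2.imwrite('pics/t2c.png',a)
E
```

```text
[ 0.56631312 -0.19192134  0.11594262]
scene (array([254.5, 171.1]), np.float64(1.996)) (array([254. , 160.7]), np.float64(1.962))
top (array([349.7, 222.1]), np.float64(1.274)) (array([352.5, 221.6]), np.float64(1.224))
t0 s1 tip (array([239.1, 181.2]), np.float64(1.963))
[[2.245 2.019 2.253 2.252 2.257 2.25  2.255 2.259 2.27  2.249]
 [2.239 2.019 1.999 2.235 0.    2.243 2.14  2.228 2.243 2.242]
 [2.052 2.03  2.007 1.978 1.99  2.218 2.162 2.111 2.117 2.222]
 [2.056 2.035 2.015 1.991 1.971 1.955 2.143 2.146 2.115 2.086]
 [2.073 2.054 2.034 2.003 1.984 1.953 1.944 2.121 2.126 2.102]
 [2.09  2.057 2.04  2.011 1.998 1.974 1.954 1.928 1.916 2.114]
 [2.083 2.076 2.048 2.026 1.997 1.986 1.952 1.95  1.913 2.074]
 [2.011 2.087 2.062 2.04  2.013 1.995 1.959 1.958 1.93  2.07 ]
 [2.012 2.002 2.066 2.046 2.023 2.004 1.991 1.96  1.949 2.051]
 [1.977 1.987 1.983 1.987 2.045 2.011 1.994 1.962 1.954 2.043]
 [1.972 1.969 1.97  1.966 1.97  2.014 2.003 1.983 1.97  2.029]
 [1.943 1.955 1.953 1.954 1.958 1.95  2.009 1.99  1.974 2.003]
 [1.945 1.932 1.93  1.936 1.937 1.947 1.924 1.986 1.99  1.984]]
[[2.249 2.012 2.261 2.241 1.944 1.917 1.899 2.262 2.245 2.26 ]
 [2.23  2.015 1.992 2.235 1.963 1.948 2.134 2.233 2.225 2.226]
 [2.054 2.03  2.014 1.985 1.976 1.951 2.148 2.143 2.117 2.213]
 [2.067 2.035 2.019 1.999 1.986 1.968 2.151 2.146 2.114 2.094]
 [2.067 2.057 2.034 1.993 1.986 1.964 1.94  2.116 2.133 2.112]
 [2.076 2.059 2.043 2.021 2.003 1.969 1.96  1.932 1.922 2.116]
 [2.097 2.072 2.047 2.013 2.003 1.979 1.957 1.938 1.919 2.09 ]
 [2.031 2.088 2.046 2.035 2.015 1.99  1.975 1.948 1.938 2.069]
 [2.008 2.006 2.059 2.05  2.013 2.005 1.983 1.962 1.945 2.052]
 [1.984 1.997 1.992 1.99  2.035 2.006 1.999 1.969 1.96  2.038]
 [1.969 1.982 1.972 1.968 1.963 2.019 2.003 1.982 1.958 2.026]
 [1.943 1.956 1.95  1.957 1.961 1.947 2.001 1.991 1.967 2.009]
 [1.936 1.936 1.941 1.932 1.939 1.926 1.93  1.994 1.989 1.984]]
```

View pics/t2c.png

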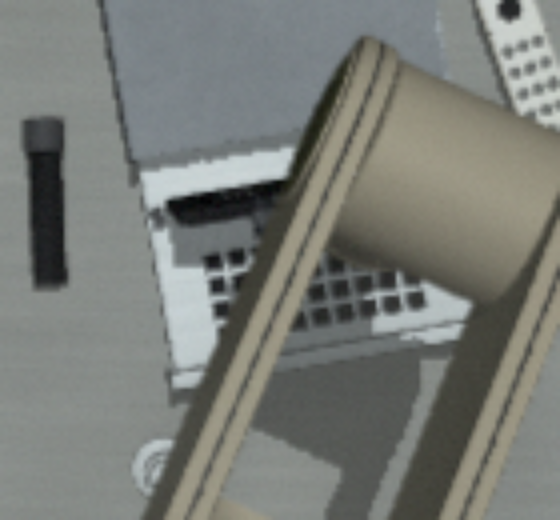

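```bash
python3 - <<'E'
from h import *
d0,d1,d2=[np.load(f'pics/{k}.npz')['d'] for k in('scene0','s1','s2')]
yaw=np.deg2rad(11);R=np.array([[np.cos(yaw),np.sin(yaw)],[-np.sin(yaw),np.cos(yaw)]]);o=np.array([.625,-.1775])
for n,d in(('s1',d1),('s2',d2)):
    V=cloud('scene',d);C=V.copy();C[...,:2]=(V[...,:2]-o)@R.T
    ch=((d0-d)>.02)&(d>0)
    for v in range(150,188,2):
        us=[u for u in range(225,270) if ch[v,u]]
        if us:print(n,v,us[0],us[-1],C[v,us].min(0).round(3),np.median(C[v,us],0).round(3),C[v,us].max(0).round(3))
s=readout.read_state();print(s['q'],s['tau'],s['ft_force'],s['moment'])
cv2.imwrite('pics/cmp.png',np.hstack([cv2.resize(np.load(f'pics/{k}.npz')['p'][140:200,215:281],None,fx=6,fy=6,interpolation=cv2.INTER_CUBIC) for k in('s1','s2')]))
E
```

```text
s1 150 225 244 [ 0.008 -0.058  0.227] [0.03  0.026 0.277] [0.05  0.036 0.284]
s1 152 226 244 [ 0.01  -0.051  0.222] [0.027 0.005 0.254] [0.037 0.038 0.269]
s1 154 227 245 [ 0.008 -0.041  0.22 ] [0.027 0.014 0.253] [0.036 0.046 0.269]
s1 156 228 245 [ 0.011 -0.044  0.207] [0.026 0.016 0.243] [0.032 0.043 0.256]
s1 158 226 264 [-0.222 -0.259  0.004] [0.026 0.015 0.233] [0.035 0.049 0.248]
s1 160 230 249 [ 0.001 -0.028  0.2  ] [0.021 0.014 0.221] [0.031 0.061 0.244]
s1 162 233 266 [-0.162 -0.072  0.069] [0.023 0.016 0.216] [0.036 0.062 0.246]
s1 164 233 246 [ 0.011 -0.01   0.188] [0.026 0.024 0.211] [0.032 0.055 0.231]
s1 166 235 244 [ 0.011 -0.006  0.184] [0.026 0.028 0.199] [0.03  0.044 0.216]
s1 168 235 241 [ 0.009 -0.006  0.175] [0.025 0.006 0.179] [0.03  0.03  0.198]
s1 170 235 241 [ 0.01  -0.006  0.166] [0.02  0.005 0.17 ] [0.026 0.012 0.172]
s1 172 235 241 [ 0.012 -0.007  0.156] [0.02  0.003 0.159] [0.027 0.011 0.162]
s1 174 237 239 [0.015 0.002 0.146] [0.023 0.004 0.153] [0.025 0.007 0.153]
s1 176 233 233 [-0.055 -0.143  0.007] [-0.055 -0.143  0.007] [-0.055 -0.143  0.007]
s1 18
[... 492 characters left out ...]
0.2  ]
s2 160 251 257 [-0.061 -0.006  0.173] [-0.053  0.004  0.176] [-0.049  0.015  0.182]
s2 162 251 257 [-0.061 -0.009  0.161] [-0.055  0.003  0.166] [-0.05   0.014  0.169]
s2 164 253 254 [-0.054  0.002  0.158] [-0.052  0.003  0.158] [-0.051  0.005  0.158]
s2 168 232 232 [-0.085 -0.191  0.003] [-0.085 -0.191  0.003] [-0.085 -0.191  0.003]
s2 172 249 249 [-0.037 -0.006  0.122] [-0.037 -0.006  0.122] [-0.037 -0.006  0.122]
[-4.12081008e-01  1.75575175e-01  1.58304228e+00  1.12019403e-04
  1.38372834e+00  9.66995676e-01] [-2.62335800e-01 -5.76998019e+01 -4.78710973e+01 -5.65124047e-02
  5.50555182e-02 -4.70144406e-02] [ 0.80077456 -0.02509443  0.74351573] [-0.01633386 -0.00213613 -0.01452563]
```

View pics/cmp.png

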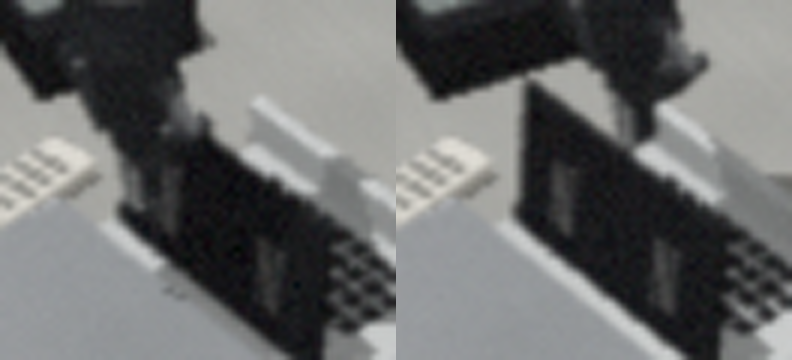

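Both depth views suggest the fingertip is roughly 35–40 mm higher than the reported TCP: z ≈ 0.15 seen against 0.11 reported. That would explain it passing over the screen's edge without force. I'll compare with the starting picture.

```bash
python3 - <<'E'
from h import *
for n,e in(('scene0',(.191,-.568,.194)),('top0',(.191,-.568,.194)),('s1',(.6401,-.1747,.1102)),('s2',(.5663,-.1919,.1159))):
    cam='top' if n[0]=='t' else 'scene'
    d=np.load(f'pics/{n}.npz')['d'];V=cloud(cam,d);e=np.array(e)
    r=np.hypot(V[...,0]-e[0],V[...,1]-e[1])
    q=V[(r<.075)&(V[...,2]>e[2]-.06)&(V[...,2]<e[2]+.25)] if n[0]!='s' or n=='scene0' else V[(r<.03)&(V[...,2]>e[2]-.03)&(V[...,2]<e[2]+.25)]
    print(n,len(q),'zmin etc',np.percentile(q[:,2],[0,2,5,10,25,50]).round(3)-0)
    k=q[q[:,2]<np.percentile(q[:,2],8)];print(k.mean(0).round(3),k.std(0).round(3))
E
```

```text
scene0 795 zmin etc [0.244 0.256 0.268 0.286 0.314 0.348]
[ 0.193 -0.566  0.263] [0.016 0.045 0.009]
top0 1552 zmin etc [0.243 0.254 0.268 0.293 0.314 0.347]
[ 0.2   -0.568  0.265] [0.015 0.046 0.013]
s1 214 zmin etc [0.146 0.154 0.158 0.166 0.194 0.222]
[ 0.643 -0.17   0.156] [0.006 0.005 0.004]
s2 370 zmin etc [0.086 0.092 0.098 0.11  0.136 0.197]
[ 0.585 -0.189  0.096] [0.003 0.013 0.005]
```

At the start, the open tips also showed at z ≈ 0.244 where 0.208 was expected. Both cameras agree, so the true fingertip sits about 36 mm above the reported TCP, with xy correct. I'll lift, go back behind the screen and descend using that offset (true z = reported + 0.036).

drive_tool(
  deltas="0 0 2 0 0 0 0; 0 0 1 0 0 0 0; 2.3 0.45 0 0 0 0 0; 2.3 0.45 0 0 0 0 0; 2.3 0.45 0 0 0 0 0",
)

```text
t: 3.5
ee_pos: [0.6383, -0.1785, 0.1481]
orientation: [3.14, -0.002, 0.192]
ft_force: [0.8, 0.4, 0.3]
grip_width: -0.002
```

drive_tool(
  deltas="0.5 0.1 -2 0 0 0 0; 0 0 -2 0 0 0 0; 0 0 -2 0 0 0 0; 0 0 -1 0 0 0 0; 0 0 0 0 0 0 0",
)

```text
t: 3.92
ee_pos: [0.6397, -0.1766, 0.0734]
orientation: [-3.139, 0.004, 0.192]
ft_force: [0.3, 0.2, 0.1]
grip_width: -0.001
```

```bash
python3 st.py s3; python3 - <<'E'
from h import *
e=readout.read_state()['ee_pos'];d=np.load('pics/s3.npz')['d'];V=cloud('scene',d)
q=V[(np.hypot(V[...,0]-e[0],V[...,1]-e[1])<.03)&(V[...,2]>.085)];print(e,q[:,2].min(),np.percentile(q[:,2],[1,3,6]))
E
```

```text
-0.185 4 [0.061 0.064] | -0.17 68 [0.049 0.068] | -0.155 20 [0.032 0.039] | -0.14 25 [0.031 0.038] | -0.125 26 [0.033 0.04 ] | -0.11 29 [0.032 0.041] | -0.095 27 [0.032 0.04 ] | -0.08 21 [0.031 0.038] | -0.065 17 [0.146 0.155] | -0.05 168 [0.099 0.153] | -0.035 24 [0.036 0.092] | -0.005 28 [0.067 0.205] | 0.01 28 [0.069 0.211] | 
-0.185 2 [0.061 0.061] | -0.17 59 [0.047 0.071] | -0.155 17 [0.035 0.048] | -0.05 13 [0.038 0.072] | -0.035 11 [0.032 0.038] | -0.005 24 [0.067 0.073] | 0.01 12 [0.069 0.074] | 
3.9667 [ 0.0155 -0.0025] 0.0754932273966755 [0.04 0.63] 0.8371965871687054
[ 0.64066772 -0.17704947  0.07549323] 0.11115121698948283 [0.11630207 0.12155103 0.13132944]
```

Confirmed: the tip is seen at z 0.111 with 0.075 reported. Now I'll push from behind.

drive_tool(
  deltas="-1.2 -0.23 0.1 0 0 0 0; -1.2 -0.23 0.1 0 0 0 0; -1 -0.2 0 0 0 0 0; -0.6 -0.12 0 0 0 0 0; -0.6 -0.12 0 0 0 0 0",
)

```text
t: 4.38
ee_pos: [0.5962, -0.187, 0.0807]
orientation: [3.14, -0.003, 0.192]
ft_force: [0.1, -1.0, 0.1]
grip_width: 0.002
```

drive_tool(
  deltas="-0.6 -0.12 0 0 0 0 0; -0.6 -0.12 0 0 0 0 0; -0.6 -0.12 0 0 0 0 0; -0.6 -0.12 0 0 0 0 0; -0.6 -0.12 0 0 0 0 0",
)

```text
t: 4.8
ee_pos: [0.565, -0.1924, 0.0786]
orientation: [-3.141, -0.0, 0.192]
ft_force: [3.2, 0.4, -1.2]
grip_width: 0.0
```

```bash
python3 st.py s4
```

```text
-0.185 2 [0.061 0.065] | -0.17 73 [0.048 0.069] | -0.155 25 [0.031 0.036] | -0.14 22 [0.032 0.039] | -0.125 28 [0.032 0.04 ] | -0.11 28 [0.032 0.042] | -0.095 51 [0.134 0.146] | -0.08 93 [0.115 0.21 ] | -0.065 79 [0.09  0.212] | -0.05 83 [0.055 0.203] | -0.035 20 [0.033 0.054] | -0.005 20 [0.067 0.072] | 0.01 26 [0.067 0.074] | 
-0.185 3 [0.059 0.06 ] | -0.17 18 [0.059 0.066] | -0.095 2 [0.13  0.134] | -0.08 52 [0.114 0.132] | -0.065 75 [0.09 0.21] | -0.05 69 [0.056 0.159] | -0.035 18 [0.034 0.052] | -0.02 1 [0.06 0.06] | -0.005 22 [0.067 0.07 ] | 0.01 16 [0.068 0.072] | 
4.85 [-0.0628 -0.0031] 0.07832037123867806 [ 1.44 -1.04] 0.21298290673438236
```

View pics/s4c.png

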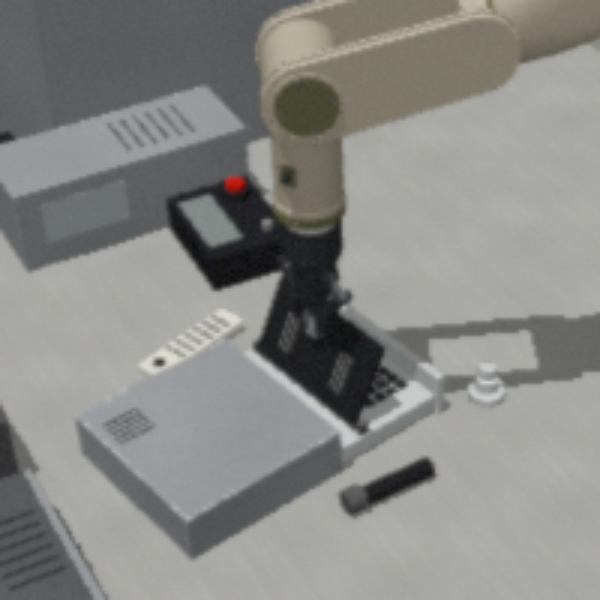

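The screen has folded to about 60°, with the fingers on its back (around (315,320)). I'll continue the arc downward.

drive_tool(
  deltas="-1.4 -0.27 -0.7 0 0 0 0; -1.2 -0.23 -0.9 0 0 0 0; -1 -0.2 -1 0 0 0 0; -0.6 -0.12 -1 0 0 0 0; -0.5 -0.1 -0.9 0 0 0 0",
)

```text
t: 5.27
ee_pos: [0.5174, -0.2019, 0.033]
orientation: [-3.141, 0.001, 0.192]
ft_force: [-0.3, -1.7, 2.6]
grip_width: 0.002
```

drive_tool(
  deltas="-0.3 -0.06 -0.7 0 0 0 0; -0.2 -0.04 -0.7 0 0 0 0; -0.1 -0.02 -0.4 0 0 0 0; 0 0 -0.2 0 0 0 0; 0 0 0 0 0 0 0",
)

```text
t: 5.68
ee_pos: [0.5122, -0.2024, 0.0129]
orientation: [-3.141, 0.001, 0.192]
ft_force: [-0.1, 0.6, 0.1]
grip_width: 0.001
```

```bash
python3 st.py s5
```

```text
-0.185 6 [0.06  0.062] | -0.17 43 [0.059 0.069] | -0.155 20 [0.05  0.058] | -0.14 37 [0.052 0.144] | -0.125 36 [0.052 0.146] | -0.11 32 [0.051 0.147] | -0.095 30 [0.05  0.061] | -0.08 30 [0.051 0.056] | -0.065 34 [0.049 0.056] | -0.05 48 [0.043 0.053] | -0.035 15 [0.031 0.036] | -0.005 27 [0.066 0.072] | 0.01 15 [0.068 0.07 ] | 
-0.155 1 [0.049 0.049] | -0.14 23 [0.049 0.057] | -0.125 29 [0.053 0.14 ] | -0.11 36 [0.055 0.144] | -0.095 23 [0.05  0.057] | -0.08 28 [0.051 0.058] | -0.065 24 [0.051 0.055] | -0.05 45 [0.041 0.056] | -0.035 14 [0.032 0.04 ] | -0.005 24 [0.068 0.071] | 0.01 17 [0.066 0.076] | 
5.7333 [-0.1152 -0.003 ] 0.013309082924398578 [ 0.37 -0.74] -0.40647557907411586
```

Nearly flat. I'll press a little further until the force shows it has bottomed.

drive_tool(
  deltas="0 0 -0.2 0 0 0 0; 0 0 -0.1 0 0 0 0; 0 0 0 0 0 0 0",
)

```text
t: 5.98
ee_pos: [0.5131, -0.2028, 0.0115]
orientation: [3.141, -0.001, 0.192]
ft_force: [-1.9, 0.6, 4.1]
grip_width: 0.001
```

drive_tool(
  deltas="0 0 -0.1 0 0 0 0; 0 0 -0.1 0 0 0 0; 0 0 0 0 0 0 0",
)

```text
t: 6.23
ee_pos: [0.5142, -0.2027, 0.0113]
orientation: [3.141, -0.003, 0.192]
ft_force: [-5.6, 5.2, 17.7]
grip_width: -0.003
```

It has bottomed: 18 N with no further travel. I'll lift, verify it's flat, then go to the front.

drive_tool(
  deltas="0 0 2.5 0 0 0 0; 0 0 3 0 0 0 0; -2.9 -0.5 0 0 0 0 0; -2.9 -0.5 0 0 0 0 0; -2.9 -0.5 0 0 0 0 0",
)

```text
t: 6.65
ee_pos: [0.4255, -0.218, 0.0646]
orientation: [3.14, -0.002, 0.193]
ft_force: [-0.8, -0.9, 0.3]
grip_width: -0.001
```

drive_tool(
  deltas="-2.9 -0.4 0 0 0 0 0; 0 0 0 0 0 0 0; 0 0 -2.5 0 0 0 0; 0 0 0 0 0 0 0",
)

```text
t: 6.98
ee_pos: [0.3949, -0.2208, 0.036]
orientation: [-3.139, 0.002, 0.191]
ft_force: [-0.9, 1.3, -0.3]
grip_width: -0.002
```

```bash
python3 st.py s6; python3 - <<'E'
from h import *
d=np.load('pics/s6.npz')['d'];V=cloud('scene',d)
yaw=np.deg2rad(11);R=np.array([[np.cos(yaw),np.sin(yaw)],[-np.sin(yaw),np.cos(yaw)]]);C=V.copy();C[...,:2]=(V[...,:2]-[.625,-.1775])@R.T
q=C[(abs(C[...,1])<.09)&(C[...,0]>-.145)&(C[...,0]<-.06)&(C[...,2]>.042)&(C[...,2]<.062)];print('slope',np.polyfit(q[:,0],q[:,2],1),len(q))
e=readout.read_state()['ee_pos'];q=V[(np.hypot(V[...,0]-e[0],V[...,1]-e[1])<.025)&(V[...,2]>.02)];print(np.percentile(q[:,2],[0,1,3,6]))
E
```

```text
-0.185 4 [0.06  0.063] | -0.17 47 [0.058 0.069] | -0.155 22 [0.05 0.06] | -0.14 28 [0.049 0.059] | -0.125 28 [0.05  0.057] | -0.11 29 [0.05  0.058] | -0.095 27 [0.05  0.056] | -0.08 29 [0.048 0.055] | -0.065 32 [0.049 0.055] | -0.05 52 [0.038 0.053] | -0.035 12 [0.033 0.039] | -0.02 1 [0.063 0.063] | -0.005 29 [0.067 0.073] | 0.01 18 [0.068 0.073] | 
-0.185 3 [0.06  0.062] | -0.17 40 [0.059 0.069] | -0.155 22 [0.051 0.056] | -0.14 26 [0.049 0.056] | -0.125 20 [0.05  0.054] | -0.11 25 [0.049 0.055] | -0.095 28 [0.049 0.059] | -0.08 27 [0.05  0.055] | -0.065 25 [0.051 0.056] | -0.05 44 [0.041 0.055] | -0.035 13 [0.032 0.037] | -0.005 23 [0.07  0.077] | 0.01 14 [0.069 0.072] | 
7.0333 [-0.2338  0.0014] 0.03714514084988025 [0.39 0.14] -0.033293912701397727
slope [-0.00192252  0.04960875] 639
[0.07612821 0.07915637 0.08320691 0.08848388]
```

View pics/s6c.png

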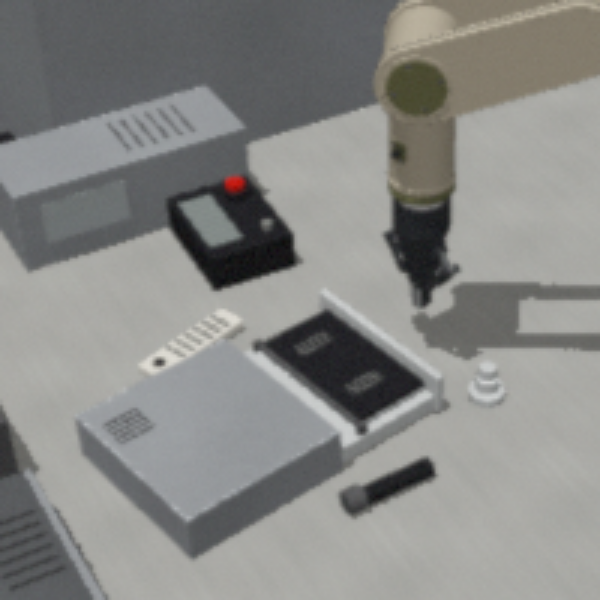

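The screen is flat (slope −0.002 rad), the tray is still out and the loose things are in place. Now I'll lower to mid-plate height and push along the case axis.

drive_tool(
  deltas="0 0 -2 0 0 0 0; 0 0 -1.8 0 0 0 0; 1.5 0.3 0 0 0 0 0; 1.5 0.3 0 0 0 0 0; 1 0.2 0 0 0 0 0",
)

```text
t: 7.45
ee_pos: [0.4382, -0.2136, 0.0014]
orientation: [3.141, -0.001, 0.193]
ft_force: [-0.1, -0.3, 0.1]
grip_width: 0.005
```

drive_tool(
  deltas="0.8 0.15 0 0 0 0 0; 0.8 0.15 0 0 0 0 0; 1 0.2 0 0 0 0 0; 1 0.2 0 0 0 0 0; 1 0.2 0 0 0 0 0",
)

```text
t: 7.87
ee_pos: [0.4825, -0.2052, 0.0012]
orientation: [3.141, 0.002, 0.192]
ft_force: [-4.8, -2.9, 4.3]
grip_width: -0.001
```

drive_tool(
  deltas="1 0.2 0 0 0 0 0; 1 0.2 0 0 0 0 0; 1 0.2 0 0 0 0 0; 1 0.2 0 0 0 0 0; 1 0.2 0 0 0 0 0",
)

```text
t: 8.28
ee_pos: [0.5325, -0.1954, 0.0012]
orientation: [3.141, 0.002, 0.192]
ft_force: [-4.6, -3.9, 2.4]
grip_width: -0.003
```

```bash
python3 st.py s7
```

```text
-0.11 10 [0.131 0.135] | -0.095 20 [0.128 0.136] | -0.08 50 [0.053 0.069] | -0.065 30 [0.049 0.054] | -0.05 28 [0.049 0.053] | -0.035 29 [0.05  0.057] | -0.02 12 [0.052 0.061] | -0.005 24 [0.068 0.074] | 0.01 20 [0.069 0.074] | 
-0.095 14 [0.119 0.136] | -0.08 44 [0.058 0.079] | -0.065 25 [0.05  0.056] | -0.05 22 [0.05  0.055] | -0.035 28 [0.05  0.058] | -0.02 8 [0.05  0.056] | -0.005 22 [0.067 0.072] | 0.01 17 [0.067 0.075] | 
8.3333 [-0.0921  0.0001] 0.001575113021597907 [-1.7   1.38] 0.7104111822018234
```

drive_tool(
  deltas="1 0.2 0 0 0 0 0; 1 0.2 0 0 0 0 0; 1 0.2 0 0 0 0 0; 1 0.2 0 0 0 0 0; 0.8 0.15 0 0 0 0 0",
)

```text
t: 8.75
ee_pos: [0.5803, -0.1857, 0.0009]
orientation: [3.141, 0.001, 0.192]
ft_force: [-4.8, -2.0, 3.4]
grip_width: 0.001
```

drive_tool(
  deltas="0.4 0.08 0 0 0 0 0; 0.4 0.08 0 0 0 0 0; 0.3 0.06 0 0 0 0 0; 0.2 0.04 0 0 0 0 0; 0 0 0 0 0 0 0",
)

```text
t: 9.17
ee_pos: [0.5936, -0.1828, 0.0008]
orientation: [3.141, -0.0, 0.192]
ft_force: [-1.9, -0.4, 1.0]
grip_width: 0.005
```

```bash
python3 st.py s8
```

```text
-0.05 8 [0.129 0.136] | -0.035 22 [0.13  0.142] | -0.02 26 [0.062 0.128] | -0.005 27 [0.067 0.072] | 0.01 19 [0.068 0.074] | 
-0.035 9 [0.122 0.132] | -0.02 27 [0.064 0.129] | -0.005 23 [0.067 0.072] | 0.01 21 [0.067 0.077] | 
9.2167 [-0.0318  0.0009] 0.0007922148130348819 [-1.84 -0.66] 0.6840454322052012
```

drive_tool(
  deltas="0.1 0.02 0 0 0 0 0; 0.1 0.02 0 0 0 0 0; 0.1 0.02 0 0 0 0 0; 0.1 0.02 0 0 0 0 0; 0 0 0 0 0 0 0",
)

```text
t: 9.63
ee_pos: [0.5972, -0.182, 0.0007]
orientation: [-3.142, 0.0, 0.192]
ft_force: [-3.8, -2.0, 3.6]
grip_width: 0.001
```

drive_tool(
  deltas="0.1 0.02 0 0 0 0 0; 0.1 0.02 0 0 0 0 0; 0 0 0 0 0 0 0",
)

```text
t: 9.88
ee_pos: [0.5993, -0.1815, 0.0007]
orientation: [-3.142, 0.0, 0.192]
ft_force: [-4.8, -1.7, 2.5]
grip_width: -0.005
```

drive_tool(
  deltas="0.1 0.02 0 0 0 0 0; 0.1 0.02 0 0 0 0 0; 0 0 0 0 0 0 0",
)

```text
t: 10.13
ee_pos: [0.6008, -0.1813, 0.0007]
orientation: [-3.141, 0.001, 0.192]
ft_force: [-7.9, -1.3, 5.7]
grip_width: -0.002
```

drive_tool(
  deltas="0.1 0.02 0 0 0 0 0; 0 0 0 0 0 0 0",
)

```text
t: 10.3
ee_pos: [0.6007, -0.1812, 0.0007]
orientation: [-3.141, 0.003, 0.192]
ft_force: [-13.3, -2.3, 10.0]
grip_width: 0.0
```

The tip stopped at x 0.6007 while the force rose to about 17 N, so the tray is home. I'll back off, lift and check.

drive_tool(
  deltas="-1.5 -0.3 0 0 0 0 0; -3 -0.6 0 0 0 0 0; -3 -0.6 0 0 0 0 0; -3 -0.6 1 0 0 0 0; -3 -0.6 3 0 0 0 0",
)

```text
t: 10.72
ee_pos: [0.464, -0.2055, 0.0355]
orientation: [-3.136, 0.005, 0.193]
ft_force: [-0.7, -0.2, 1.1]
grip_width: -0.005
```

drive_tool(
  deltas="-3 -0.6 3 0 0 0 0; -3 -0.6 3 0 0 0 0; 0 -2 3 0 0 0 0; 0 0 0 0 0 0 0; 0 0 0 0 0 0 0",
)

```text
t: 11.13
ee_pos: [0.4119, -0.2412, 0.1311]
orientation: [3.137, -0.005, 0.191]
ft_force: [-0.2, -0.0, -0.5]
grip_width: 0.0
```

```bash
python3 st.py s9; python3 - <<'E'
from h import *
yaw=np.deg2rad(11);R=np.array([[np.cos(yaw),np.sin(yaw)],[-np.sin(yaw),np.cos(yaw)]])
p,d=snap('top','t9');V=cloud('top',d);C=V.copy();C[...,:2]=(V[...,:2]-[.625,-.1775])@R.T
m=(abs(C[...,1])<.11)&(C[...,0]>-.06)&(C[...,0]<.02)&(C[...,2]>.05)&(C[...,2]<.08)
print('plate front edge console x',np.percentile(C[m][:,0],[0,1,5]).round(4),m.sum())
p0=np.load('pics/top0.npz')['p']
cv2.imwrite('pics/t9c.png',np.hstack([p0[110:310,60:440][:, :380],p[110:310,60:440]]))
E
```

```text
-0.02 15 [0.062 0.065] | -0.005 28 [0.068 0.073] | 0.01 16 [0.068 0.073] | 
-0.02 11 [0.064 0.069] | -0.005 29 [0.066 0.072] | 0.01 13 [0.067 0.075] | 
11.1833 [-0.2219 -0.0205] 0.12919138510723027 [-0.67  0.03] -0.6986133834704933
plate front edge console x [-0.0123 -0.012  -0.0109] 833
```

View pics/t9c.png

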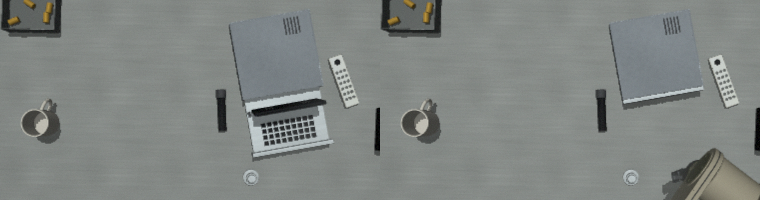

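The plate's front edge is at −12 mm, exactly where it should be when home. The before/after view shows the mug, torch, remote and adapter unmoved. The robot is clear, so I'll hand in.

```bash
python3 -c "
from plant import job; print(job.job_done())"
```

```text
the job is handed in; nothing more can be done
None
```

The drawer is stowed and the job is handed in. I pushed the screen flat from behind with shut fingertips while the tray was still about 0.16 m out, then pushed the tray's front until it stopped.

- **Screen:** before I pushed the tray, the depth data showed it flat, with a slope of about −0.002 rad at about 50 mm height. I could not see it again once the tray was in the case.
- **Tray:** the plate's front edge measured −12 mm, which is exactly the home position. The push ended with forces of about 17 N, well under the 60 N limit.
- **Loose things:** the before/after top view shows the mug, torch, remote and adapter unmoved, judged by eye. The button was never approached, and the arm was clear of everything at about 11 s.
- **What disagreed:** the real fingertips sit about 36 mm above the reported TCP. Because of this, my first push passed just over the screen's top edge. Contact forces stayed within noise and the screen did not move. I found the offset in both cameras and corrected for it after that.

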